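# Open the locked reservoir cap of unknown thread hand

### The job

On the two-neck reservoir station, swing the red cam lever fully up to free the hold-down slide and push the slide along to its far stop, so that it is over the other cap. Then unscrew the blue quarter-turn cap it was holding down: its thread may be left- or right-handed, so try both ways, and when it comes free lift it straight up and finish while still holding it, upright, about 10 cm above its neck. Leave the other cap closed and the surrounding labware where it is.

Things in the scene. Friction and masses are not known exactly. Their poses are not given: they have to be found in the camera images.
- station: Fixed two-neck reservoir block, grey with black top, 130 x 270 mm, 66 mm tall, with a 48 mm wide black guide beam along its robot-side (-x) face. Origin on the table under the centre of the block; x points away from the beam, y along the row of necks, z up.
- neck_a_top (a point): Centre of the mouth of cap A's neck (aluminium collar 68 mm diameter), fixed, 78 mm above the table, at (0, -70) mm in the station's frame; cap B's is at (0, +70). Quarter-turn thread of unseen hand, differing from start to start: the wrong way stops hard after 5 to 15 degrees, the right way turns easily, is free to lift from about 50 degrees and stops at about 95.
- lever (a joint): Red cam lever on the hold-down slide, rad. 0 = level, pointing to the station's -x: slide locked. 1.57 = straight up, end stop: slide free (from about 1.1). Turns about an axis along the station's y, stays where it is left, takes about 2 N at the tip. Starts at 0 to 0.25.
- lever_hinge (a point): Point on the cam lever's axis, 100 mm above the table, at x = -95 mm in the station's frame; at the start y = -70 mm. Travels with the slide.
- lever_grip (a point): Point on the red lever handle, 55 mm from its axis (handle reaches to 80 mm). Handle 14 mm wide along the station's y, 10 mm thick, clear beside and beneath when level. Pinched from above across its 14 mm it turns between the fingers as it swings up. When upright, a post stands 11 mm behind it (+x), its top 146 mm above the table.
- holdbar (a joint): Aluminium hold-down slide, m. 0 = its arm is over cap A (the start), 0.14 = far stop, arm over cap B. Slides along the station's +y; the lever is mounted on it and can be used to push it. About 2 N of friction when free. The 16 mm wide arm lies 134 to 146 mm above the table, 4 mm above the caps.
- cap_a_mid (a point): Centre of the round blue ribbed grip of cap A (under the hold-down arm at the start): 36 mm diameter, 44 mm tall, 86 to 130 mm above the table when closed, on a flange 60 mm diameter, 8 mm thick. z is the cap's axis, up. Stem and cross lug reach 25 mm below the flange into the neck. Engaged, it lifts only 2 mm; it does not rise while turned. About 0.1 kg.
- cap_b_mid (a point): The same point of cap B, an identical blue cap on the other neck; it stays closed.
- plate_grey_mid (a point): Bystander, loose: grey 96-well plate, 86 x 128 x 13 mm. Point at its centre, half-way up.
- plate_white_mid (a point): Bystander, loose: white 96-well plate with amber wells, 86 x 128 x 13 mm. Point at its centre, half-way up.
- tip_box_mid (a point): Bystander, loose: clear box of black pipette tips, 85 x 122 x 51 mm. Point at its centre, half-way up.
- amber_bottle_mid (a point): Bystander, loose: amber bottle, 60 mm diameter, 120 mm tall. Point at its centre, half-way up.
- beaker_mid (a point): Bystander, loose: clear plastic beaker, about 64 mm diameter, 80 mm tall. Point at its centre, half-way up.
- tube_rack_mid (a point): Bystander, loose: orange rack of ten white tubes, 50 x 140 x 53 mm. Point at its centre, half-way up.
Mind the look-alikes: they are no part of the job. What is shaped like the part that bears cap_a_mid but pink is not meant.

How it is judged (in metres and radians):
On the way, in this order (a step that is already met when the one before it is completed fails the run):
1. the cam lever is swung up, freeing the slide (value of joint lever above 1.25 rad and value of joint holdbar below 0.02 m), for 0.1 s.
2. the slide is pushed to its far stop (value of joint holdbar above 0.13 m), for 0.2 s.
3. cap A is turned in its neck the way its thread lets it (angle between the x axis of cap_a_mid and the x axis of station, either way round above 0.7 rad and height (world z) of cap_a_mid below 0.116 m), for 0.05 s.
4. cap A is lifted off (height (world z) of cap_a_mid above 0.16 m), for 0.2 s.
At the end, for the whole second after the job is handed in: Only the fingers hold cap A, still, within 0.3 rad of upright, grip centre 170 to 300 mm above the table, within 60 mm of its neck's axis along both station axes; slide within 15 mm of its far stop, lever over 1.15 rad up, cap B closed (moved under 8 mm) (height (world z) of cap_a_mid between 0.17 and 0.3 m and angle between cap_a_mid's own z axis and vertical below 0.3 rad and contact force between the fingers and cap_a above 1 N and contact force between cap_a and station below 0.1 N and contact force between cap_a and cap_b below 0.1 N and linear speed of cap_a below 0.03 m/s and x of cap_a_mid in the frame of station between -0.06 and 0.06 m and y of cap_a_mid in the frame of station between -0.13 and -0.01 m and value of joint holdbar above 0.125 m and value of joint lever above 1.15 rad and distance of cap_b_mid from where it was at the start of the episode below 0.008 m); the arm keeps its last pose, push and grip.
It fails at once if cap B is pulled up or opened (distance of cap_b_mid from where it was at the start of the episode above 0.015 m).
It fails at once if the surrounding labware is disturbed (moved more than 30 mm) (distance of any of plate_grey_mid, plate_white_mid, tip_box_mid, amber_bottle_mid, beaker_mid, tube_rack_mid from where it was at the start of the episode above 0.03 m).
It also fails if it takes over 51 s, if anything falls off the work surface, if the arm or the gripper's body presses on something with over 40 N, if the wrist force passes 120 N, or if a joint passes its speed limit or range.

### The arm

A 6-joint arm with a two-finger parallel gripper is mounted at the origin on the work surface. World frame = base frame: x ahead of the robot, y to its left, z up, the work surface at z = 0. Lengths are in mm, angles in rad, forces in N, time in s.
With the tool pointing down it reaches from about 300 to 775 mm from the base axis. Payload 14.6 kg.
Tool frame: the origin (TCP) lies between the finger pads; the fingertips stand manip.tcp_to_tips ahead of it and the grasp point (between the pads) lies 5 mm behind it (manip.tcp_to_tips is the distance from the TCP to the fingertips, in mm); z points along the fingers, y is the line along which they close (so a half turn about z gives the same grasp; the last joint's range is limited). The gripper opens to 85 mm and grips with 20 to 120 N. Pads are 22 mm wide; open, the fingers measure 114 mm over their backs; the gripper's body (76 mm by 85 mm) begins 54 mm behind the grasp point. The pads swing forward as they close: fully open they stand 13 mm farther back than shut.
Start: joints at [1.132, 0.3, 1.521, -0, 1.321, -0.067], TCP at [199.808, 512.412, 245.281] pointing down, gripper open.
Joint ranges: [-3.03, 3.03], [-0.79, 2.21], [0.23, 2.52], [-1.04, 4.18], [0, 3.07], [-2.55, 2.55]. Speed limits (rad/s): [2.22, 2.22, 2.57, 3.14, 3.14, 3.14].

### API

Orientations are given as a unit quaternion [x, y, z, w].
In Python, from bench import manip gives the robot as it stands.
- The arm moves only by the tool arm_command, never from a script. Its argument "plan" is a list that holds one entry, the list of rows, each a list of 6 numbers: the shift along the tool's x, y, z in m, then the turn, a rotation vector about the tool's x, y, z in rad. In form: [[[x, y, z, ax, ay, az], ...]]. A call has 1 to 8 rows; each row is the pose to reach, as a shift and turn from the pose commanded when the call began, along the tool's axes at that moment; what a row does not reach only later rows make up. A row lasts 1/8 s, in which the tool goes at most 62.5 mm and 10.7 degrees, less where a joint would pass 70% of its speed; a pose out of reach is approached as far as the arm can. A call with a gripper value outside its range is refused whole. "grip" is the finger opening in m, from 0 to 0.0854, set as the call begins (left out, the last holds). The fingers move at their own pace and stop on an object; "squeeze" is the grip in N (left out, the last holds). Time passes only in rows, so rows that repeat a pose let the fingers close. It gives the time, the measured TCP pose, the force, the opening and the grip force at its end, in the units of the state.
- manip.sense(): the state, without advancing time (a new reading comes with each control period).
- manip.snapshot(name): name is "scene" or "side" or "wrist"; returns a dict with "frame" (384x512x3 uint8, red, green, blue), "intrinsics" (3x3 intrinsics, pixels), "rvec" (rotation vector, rad) and "tvec" (3), from world to camera coordinates, as OpenCV has them. Camera axes: x right, y down, z forward; pixel columns grow to the right and rows downward; lengths in mm; the calibration is good to about 2 mm. A picture is of the moment at which its call begins. There is no depth.
- manip.hand_in(): hands the job in; it is judged then, once.
Trained networks look in a picture, given as the dict that the camera call returned (one of the last four; its "shot" number tells which), for a name from the list of things; names that differ only in an ending like _2 or _b are one class to them, and where a whole thing is asked for, a point or a joint stands for the part that bears it (a point fixed in the world has none). Each returns a list of dicts, best first, with "conf" (0 to 1); they miss things now and then, are a little off and sometimes report something else, mostly with a low value. They report only what shows in the picture. A call takes as long as a camera call. They do not tell look-alikes from the thing itself.
- manip.regions_of(picture, name): "region" (384x512 bool, what is visible of it) and "extent" ([left, top, width, height] in pixels, round what is visible of it).
The state is a dict: "t": time; "joint_pos": joint angles; "qvel": joint speeds; "joint_torque": joint torques, N m; "tcp_pos": TCP position; "tcp_rot": TCP orientation; "ft_force": force on the tool from outside, world axes, zero at the start; "torque": the same for the moment, N m; "gripper_width": finger opening in mm; "grasp_force": force on a finger pad.
Only numpy, scipy, OpenCV 4.12 (cv2) and the standard library are available. Lean on these libraries where they do the work, as an engineer would, in place of code of your own. Each camera call takes 0.05 s, during which the arm holds its last target. There are 200 camera calls.

## Working session

There is one attempt and no reset: what is moved stays moved. The work goes in short steps, Python scripts to look and compute and a tool call to move; the robot and the scene stay as the last step left them, time stands still between calls to the robot, and variables do not carry over. Pictures are saved under pics/ and viewed, at most 10 in all, crops included, and the job is handed in when it is done.

Besides the shell and the picture viewer there is one more tool, called as name(argument=value, ...) on one line, values as JSON. arm_command: Moves the arm, as the interface text tells. Its arguments: {"type":"object","properties":{"plan":{"type":"array","items":{"type":"array","items":{"type":"array","items":{"type":"number"}}}},"grip":{"type":"number"},"squeeze":{"type":"number"}},"required":["plan"]}

```bash
mkdir -p pics; ls
python3 - <<'E'
from bench import manip
import cv2,numpy as np
print(manip.tcp_to_tips, manip.sense())
ims=[]
for c in ["scene","side"]:
    p=manip.snapshot(c); ims.append(p["frame"])
    print(c,p["intrinsics"].tolist(),np.round(p["rvec"],4).tolist(),np.round(p["tvec"],1).tolist())
    np.savez(f"pics/{c}0.npz",K=p["intrinsics"],r=p["rvec"],t=p["tvec"],f=p["frame"])
    for n in ["station","lever","holdbar","cap_a_mid"]:
        for d in manip.regions_of(p,n)[:3]:
            ys,xs=np.nonzero(d["region"]); print(c,n,round(d["conf"],2),d["extent"],xs.mean().round(1),ys.mean().round(1))
f=cv2.resize(np.vstack(ims),None,fx=0.78,fy=0.78,interpolation=cv2.INTER_AREA)
cv2.imwrite("pics/a.png",f[:,:,::-1])
E
```

```text
pics
14.0 {'t': 0.0, 'joint_pos': array([ 1.13240058e+00,  3.00503014e-01,  1.52163662e+00, -2.37769462e-05,
        1.32074644e+00, -6.66404328e-02]), 'qvel': array([ 2.67022835e-04, -1.04713468e-03,  4.11541032e-04, -5.53373729e-04,
        1.35062002e-03, -7.52547079e-05]), 'joint_torque': array([ 9.47716580e-04, -5.43496263e+01, -3.61799991e+01,  6.79702771e-05,
        3.97199226e-03,  1.38433086e-05]), 'tcp_pos': array([199.7109544 , 512.19352469, 244.68032073]), 'tcp_rot': array([ 1.84806208e-01,  9.82774769e-01, -6.29077182e-04, -1.50424180e-04]), 'ft_force': array([0.51733551, 0.37252191, 0.83974471]), 'torque': array([ 0.03043013, -0.0030342 , -0.00295003]), 'grasp_force': 0.0, 'gripper_width': 85.44789724626506}
scene [[467.4713306935877, 0.0, 261.1289474029277], [0.0, 467.4713306935877, 194.3048996128391], [0.0, 0.0, 1.0]] [2.0122, 1.3182, -0.5494] [-181.7, -258.0, 1608.6]
scene station 0.82 [241.3, 171.1, 119.8, 99.0] 294.8 219.7
scene lever 0.65 [270.4, 207.3, 23.9, 24.3] 281.8 220.2
scene lever 0.4 [246.6, 169.8, 16.9, 18.9] 253.6 179.7
scene holdbar 0.6 [246.3, 169.6, 41.2, 41.7] 265.6 194.4
scene holdbar 0.35 [350.7, 147.7, 52.8, 30.7] 376.4 162.9
scene cap_a_mid 0.7 [269.1, 209.1, 25.9, 22.0] 280.8 220.5
scene cap_a_mid 0.61 [331.8, 243.3, 23.2, 35.9] 341.4 260.2
side [[376.60790845348293, 0.0, 251.6538856327394], [0.0, 376.60790845348293, 193.34702030467352], [0.0, 0.0, 1.0]] [0.2684, -2.802, 1.2706] [508.7, 140.2, 899.3]
side station 0.79 [178.8, 167.4, 117.2, 117.3] 229.1 229.3
side lever 0.57 [260.1, 181.4, 31.5, 8.1] 276.6 185.3
side holdbar 0.7 [214.8, 164.5, 79.6, 39.7] 253.3 181.1
side cap_a_mid 0.86 [212.4, 173.7, 20.4, 26.9] 221.6 186.8
side cap_a_mid 0.86 [146.9, 207.1, 25.1, 29.1] 157.6 222.0
```

View pics/a.png

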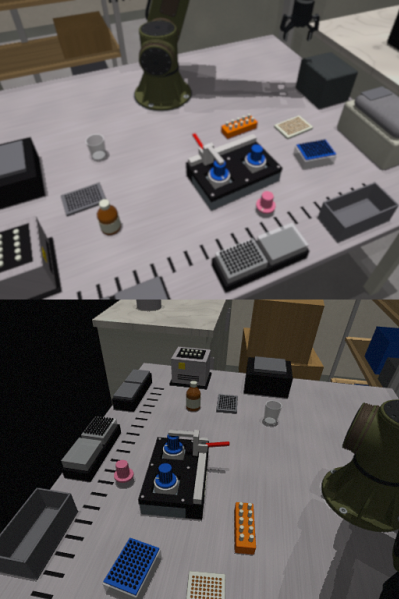

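The scene view shows the grey/black station at about (295,220). Three things are cap-shaped: a blue cap under the arm at scene (281,220), a second blue cap at (328,198), and a pink one off the station at (341,260), which is the look-alike. The cap under the arm next to the red lever fits cap A. I'll confirm that in an enlarged crop.

Run:
```python
import cv2,numpy as np
a=np.load("pics/scene0.npz")["f"][160:280,230:370]; b=np.load("pics/side0.npz")["f"][160:290,170:300]
a=cv2.resize(a,(400,343),interpolation=cv2.INTER_CUBIC); b=cv2.resize(b,(400,400),interpolation=cv2.INTER_CUBIC)
o=np.zeros((400,800,3),np.uint8);o[:343,:400]=a;o[:,400:]=b
cv2.imwrite("pics/b.png",o[:,:,::-1])
```

```text
(no output)
```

View pics/b.png

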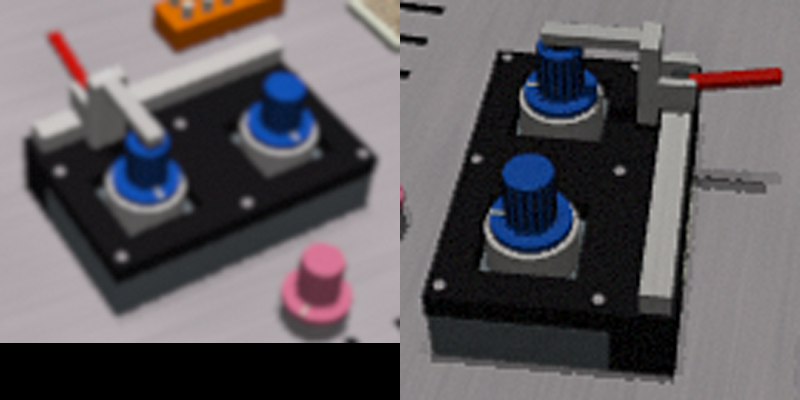

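The crop confirms it: cap A is the blue one under the grey arm, crop (148,165) left and (560,75) right. The lever beside it is red, and cap B stands free. Next I fit the station pose.

```bash
cat > h.py <<'E'
import cv2,numpy as np
from scipy.optimize import least_squares
def W(s,P):
    P=np.atleast_2d(np.array(P,float)); c,n=np.cos(s[2]),np.sin(s[2])
    return np.c_[s[0]+c*P[:,0]-n*P[:,1], s[1]+n*P[:,0]+c*P[:,1], P[:,2]]
def proj(cam,X): return cv2.projectPoints(X,cam["r"],cam["t"],cam["K"],None)[0][:,0]
E
python3 - <<'E'
from h import *
S=np.load("pics/scene0.npz");D=np.load("pics/side0.npz")
sc=lambda u,v:(230+u/2.857-.5+.18,160+v/2.857-.32); sd=lambda u,v:(170+(u-400)/3.077-.34,160+v/3.077-.34)
obs=[(S,(0,70,130),sc(285,84)),(S,(65,135,66),sc(375,158)),(S,(65,-135,66),sc(119,282)),
(D,(0,70,130),sd(529,172)),(D,(65,135,66),sd(425,315)),(D,(65,-135,66),sd(499,51))]
f=lambda s:np.concatenate([proj(c,W(s,[P]))[0]-np.array(o) for c,P,o in obs])
for yaw in (0,.5,-.5,2,-2):
    r=least_squares(f,[500,0,yaw],loss='soft_l1'); print(r.cost,r.x,f(r.x).round(1))
s=r.x if r.cost<50 else None
# lever tips at angle 0..0.25
np.save("pics/s.npy",r.x)
for a in (0,.1,.2,.25):
    P=W(r.x,[(-95-80*np.cos(a),-70,100+80*np.sin(a)),(-95,-70,100)])
    print(a,P[0].round(),((proj(S,P)-[230-.3,160-.3])*2.857).round().tolist(),((proj(D,P)-[170-.3,160-.3])*3.077+[400,0]).round().tolist())
E
```

```text
291.017374457329 [5.09703506e+02 7.67506874e+00 8.07086294e-02] [-32.1 -14.8 -31.3 -15.7 -33.2 -22.9  41.  -11.   41.2 -18.   33.6  -7.9]
11.516539667824722 [589.58339962  57.23343135   6.38557597] [-0.3 -0.9  0.9 -1.9 -0.  -5.1  0.  -0.4 -0.6 -5.5 -1.3 -0.2]
11.516539667826889 [589.58339797  57.23343286  25.23513189] [-0.3 -0.9  0.9 -1.9 -0.  -5.1  0.  -0.4 -0.6 -5.5 -1.3 -0.2]
290.7589450798857 [509.78897614   7.70527236  -6.15842103] [-32.7 -15.4 -31.7 -17.4 -31.  -21.8  42.4 -10.9  43.7 -16.8  31.3  -7.4]
11.51653966782379 [589.58340063  57.23343023 496.47402993] [-0.3 -0.9  0.9 -1.9 -0.  -5.1  0.  -0.4 -0.6 -5.5 -1.3 -0.2]
0 [423. -30. 100.] [[49.0, 43.0], [92.0, 94.0]] [[781.0, 88.0], [679.0, 81.0]]
0.1 [423. -30. 108.] [[50.0, 37.0], [92.0, 94.0]] [[781.0, 81.0], [679.0, 81.0]]
0.2 [424. -30. 116.] [[50.0, 31.0], [92.0, 94.0]] [[781.0, 73.0], [679.0, 81.0]]
0.25 [425. -30. 120.] [[50.0, 28.0], [92.0, 94.0]] [[780.0, 69.0], [679.0, 81.0]]
```

```bash
cat >> h.py <<'E'
from scipy.spatial.transform import Rotation as R
def goto(m,target,xyaw):
    "shift (tool axes, m) and turn about tool z (rad) to world target mm with tool x at yaw xyaw (deg), tool down"
    st=m.sense(); r=R.from_quat(st["tcp_rot"])
    d=r.inv().apply(np.array(target)-st["tcp_pos"])/1000
    c,s=np.cos(np.radians(xyaw)),np.sin(np.radians(xyaw))
    T=R.from_matrix(np.array([[c,s,0],[s,-c,0],[0,0,-1]]))
    print("at",st["tcp_pos"].round(1),"t",round(st["t"],2),"shift",d.round(4),"turn",(r.inv()*T).as_rotvec().round(3))
E
python3 - <<'E'
from h import *
from bench import manip
S=np.load("pics/scene0.npz");D=np.load("pics/side0.npz")
sc=lambda u,v:(230+u/2.857-.32,160+v/2.857-.32); sd=lambda u,v:(170+(u-400)/3.077-.34,160+v/3.077-.34)
obs=[(S,(0,70,130),sc(285,84)),(S,(65,135,66),sc(375,155)),(S,(65,-135,66),sc(118,270)),
(D,(0,70,130),sd(529,172)),(D,(65,135,66),sd(426,300)),(D,(65,-135,66),sd(499,51))]
f=lambda s:np.concatenate([proj(c,W(s,[P]))[0]-np.array(o) for c,P,o in obs])
r=least_squares(f,[590,57,.1],loss='soft_l1'); print(r.cost,r.x,f(r.x).round(1)); s=r.x
np.save("pics/s.npy",s)
print("grip",W(s,[(-95-68,-70,110),(0,-70,108),(0,70,108)]).round())
g=W(s,[(-95-68,-70,220)])[0]; goto(manip,g,180+np.degrees(s[2]))
E
```

```text
2.5451962012602145 [5.89001768e+02 5.70509089e+01 9.88155611e-02] [-0.5 -0.9  0.7 -0.8 -0.  -1.2  0.2 -0.5 -0.8 -0.7 -0.9 -0.3]
grip [[434. -29. 110.]
 [596. -13. 108.]
 [582. 127. 108.]]
at [199.8 512.4 245.3] t 0.5 shift [-0.4145 -0.4191  0.0253] turn [-0.     0.    -0.471]
```

arm_command(plan=[[[-0.041,-0.042,0.0,0,0,-0.05],[-0.083,-0.084,0.0,0,0,-0.1],[-0.125,-0.126,0.0,0,0,-0.15],[-0.167,-0.168,0.0,0,0,-0.2],[-0.209,-0.21,0.0,0,0,-0.25],[-0.251,-0.252,0.0,0,0,-0.3],[-0.293,-0.294,0.0,0,0,-0.35],[-0.335,-0.336,0.0,0,0,-0.4]]], grip=0.05)

```text
t: 1.5
tcp_pos: [390.3, 75.8, 245.7]
tcp_rot: [-0.015, 1.0, 0.0, 0.001]
ft_force: [0.2, 0.0, -1.1]
gripper_width: 50.1
grasp_force: 0.0
```

Run:
```python
from h import *
from bench import manip
s=np.load("pics/s.npy"); g=W(s,[(-95-68,-70,200)])[0]; goto(manip,g,180+np.degrees(s[2]))
```

```text
at [390.3  75.8 245.7] t 1.5 shift [-0.0402 -0.1057  0.0457] turn [ 0.     0.001 -0.069]
```

arm_command(plan=[[[-0.02,-0.053,0.01,0,0,-0.035],[-0.04,-0.106,0.02,0,0,-0.069],[-0.04,-0.106,0.025,0,0,-0.069],[-0.04,-0.106,0.025,0,0,-0.069]]])

```text
t: 2.0
tcp_pos: [432.5, -26.9, 220.0]
tcp_rot: [-0.048, 0.999, 0.0, -0.0]
ft_force: [-0.0, 0.0, 0.4]
gripper_width: 49.9
grasp_force: 0.0
```

Run:
```python
from h import *
from bench import manip
s=np.load("pics/s.npy")
p=manip.snapshot("wrist"); c=dict(K=p["intrinsics"],r=p["rvec"],t=p["tvec"]); np.savez("pics/wrist0.npz",f=p["frame"],**c)
q=manip.snapshot("side"); cs=dict(K=q["intrinsics"],r=q["rvec"],t=q["tvec"])
im=p["frame"].copy(); print(manip.sense()["tcp_pos"],manip.sense()["tcp_rot"])
P=W(s,[(-95,-70,100),(-95-80*np.cos(.15),-70,100+80*np.sin(.15)),(0,-70,130),(0,70,130),(65,135,66),(65,-135,66)])
for x in proj(c,P): cv2.circle(im,tuple(int(round(v)) for v in x),3,(0,255,0),1)
b=q["frame"].copy()
for x in proj(cs,P): cv2.circle(b,tuple(int(round(v)) for v in x),1,(0,255,0),-1)
b=cv2.resize(b[160:288,170:300],(280,276),interpolation=cv2.INTER_CUBIC)
o=np.zeros((384,792,3),np.uint8);o[:,:512]=im;o[:276,512:]=b
cv2.imwrite("pics/c.png",o[:,:,::-1])
goto(manip,W(s,[(-95-68,-70,110)])[0],180+np.degrees(s[2]))
```

```text
[432.66888071 -26.22195718 220.615205  ] [-4.91547273e-02  9.98791156e-01  1.30859929e-05  1.96839717e-04]
at [432.7 -26.2 220.6] t 2.1 shift [-0.0007 -0.0026  0.1106] turn [ 0.  0. -0.]
```

View pics/c.png

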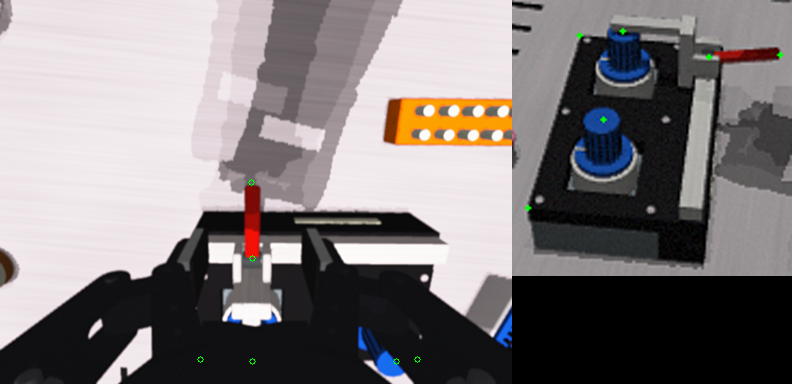

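The projected points land on the lever tip (251,182), the hinge (252,258) and the side-view corners, so the pose fit is good and the lever is at about 0.15 rad. I'll descend and pinch it.

arm_command(plan=[[[0,-0.0026,0.055,0,0,0],[0,-0.0026,0.105,0,0,0],[0,-0.0026,0.115,0,0,0],[0,-0.0026,0.115,0,0,0]]])

```text
t: 2.6
tcp_pos: [433.6, -29.3, 106.4]
tcp_rot: [-0.049, 0.999, -0.0, 0.0]
ft_force: [-0.4, -0.5, 0.7]
gripper_width: 50.3
grasp_force: 0.0
```

arm_command(plan=[[[0,0,0,0,0,0],[0,0,0,0,0,0],[0,0,0,0,0,0],[0,0,0,0,0,0]]], grip=0.0, squeeze=25)

```text
t: 3.1
tcp_pos: [433.5, -29.5, 106.0]
tcp_rot: [-0.049, 0.999, 0.0, 0.001]
ft_force: [0.2, 6.2, 2.7]
gripper_width: 13.4
grasp_force: 28.6
```

arm_command(plan=[[[-0.0033,0,-0.0131,0,0,0],[-0.0092,0,-0.0253,0,0,0],[-0.0174,0,-0.0362,0,0,0],[-0.0276,0,-0.0451,0,0,0],[-0.0394,0,-0.0519,0,0,0],[-0.0523,0,-0.0561,0,0,0],[-0.06,0,-0.0575,0,0,0],[-0.06,0,-0.0575,0,0,0]]])

```text
t: 4.1
tcp_pos: [493.4, -23.9, 163.5]
tcp_rot: [-0.049, 0.999, -0.0, 0.0]
ft_force: [-1.7, 4.2, 2.1]
gripper_width: 13.2
grasp_force: 27.4
```

Run:
```python
from h import *
from bench import manip
s=np.load("pics/s.npy")
q=manip.snapshot("side"); b=q["frame"]
b=cv2.resize(b[130:250,180:330],(600,480),interpolation=cv2.INTER_CUBIC)
cv2.imwrite("pics/d.png",b[:,:,::-1]); print(manip.sense())
```

```text
{'t': 4.15, 'joint_pos': array([-1.22534084e-01,  2.63082020e-01,  1.77101901e+00,  5.38074733e-05,
        1.10685660e+00, -1.79060519e+00]), 'qvel': array([-0.00032515, -0.00638654,  0.00900111,  0.00065248, -0.01094381,
       -0.00151387]), 'joint_torque': array([-1.44643005e+00, -4.73915970e+01, -3.31714511e+01, -6.29569776e-01,
       -6.53942116e-01, -2.55897199e-02]), 'tcp_pos': array([493.29144181, -23.86167536, 163.4254583 ]), 'tcp_rot': array([-4.86061945e-02,  9.98817970e-01, -3.03718644e-05,  3.16970500e-04]), 'ft_force': array([-2.12841474,  3.12372226,  1.91098798]), 'torque': array([ 0.56343722,  0.51985123, -0.05740103]), 'grasp_force': 27.478642165660858, 'gripper_width': 13.728545450460052}
```

View pics/d.png

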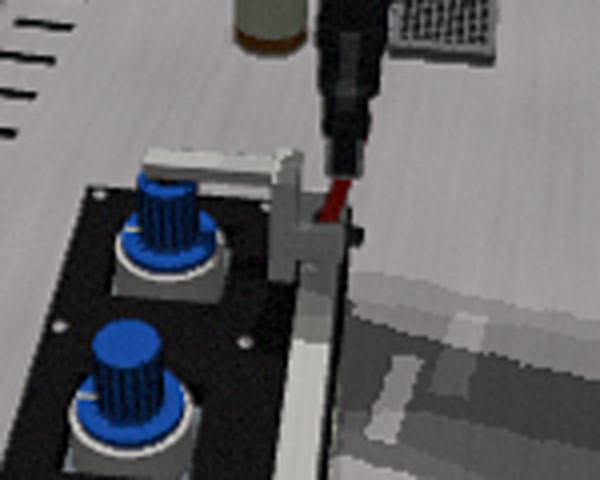

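The lever is pinched and raised, running from about (330,220) up to red near (368,138) in the crop. I'll work out its actual angle.

Run:
```python
from h import *
D=np.load("pics/side0.npz");s=np.load("pics/s.npy")
for a in (.8,.9,1.0,1.1,1.2,1.3,1.45):
    P=W(s,[(-95-r*np.cos(a),-70,100+r*np.sin(a)) for r in (20,40,80)]); print(a,((proj(D,P)-[179.6,129.6])*4).round().tolist())
```

```text
0.8 [[349.0, 210.0], [373.0, 193.0], [425.0, 158.0]]
0.9 [[346.0, 208.0], [369.0, 189.0], [415.0, 150.0]]
1.0 [[344.0, 206.0], [363.0, 186.0], [404.0, 142.0]]
1.1 [[341.0, 205.0], [358.0, 183.0], [393.0, 136.0]]
1.2 [[338.0, 204.0], [351.0, 180.0], [380.0, 130.0]]
1.3 [[335.0, 203.0], [345.0, 178.0], [367.0, 126.0]]
1.45 [[330.0, 201.0], [335.0, 176.0], [347.0, 121.0]]
```

arm_command(plan=[[[-0.004,0,-0.001,0,0,0],[-0.009,0,-0.001,0,0,0],[-0.009,0,-0.001,0,0,0]]])

```text
t: 4.53
tcp_pos: [501.9, -23.1, 164.1]
tcp_rot: [-0.049, 0.999, -0.0, -0.0]
ft_force: [-3.4, 3.1, 2.2]
gripper_width: 13.3
grasp_force: 27.3
```

Run:
```python
from h import *
from bench import manip
q=manip.snapshot("side"); b=q["frame"].astype(int)[130:200,250:290]
m=(b[...,0]>90)&(b[...,1]<60)&(b[...,2]<60)
ys,xs=np.nonzero(m)
print([(int((x+70)*4+2),int(y*4+2)) for x,y in zip(xs,ys)])
```

```text
[(342, 186)]
```

Run:
```python
from h import *
from bench import manip
q=manip.snapshot("side"); b=q["frame"].astype(int)
m=(b[...,0]>2*b[...,1])&(b[...,0]>2*b[...,2])&(b[...,0]>60)
m[:150]=0
ys,xs=np.nonzero(m[:,240:300])
for y in sorted(set(ys)): print(y,(xs[ys==y]+240).tolist())
D=np.load("pics/side0.npz");s=np.load("pics/s.npy")
for a in (1.2,1.3,1.4,1.5,1.57):
    P=W(s,[(-95-r*np.cos(a)-5*np.sin(a)*e,-70+7,100+r*np.sin(a)-5*np.cos(a)*e) for r in (20,30,40) for e in (1,-1)]); print(a,proj(D,P).round(1).tolist())
```

```text
174 [263, 264, 265]
175 [262, 263, 264, 265]
176 [262, 263, 264]
177 [262, 263, 264]
178 [261, 262, 263, 264]
179 [261, 262, 263, 264]
180 [261, 262, 263, 264]
181 [260, 261, 262, 263]
182 [260, 261, 262, 263]
183 [260, 261, 262, 263]
184 [260, 261, 262]
185 [260, 261, 262]
361 [263]
1.2 [[265.8, 183.1], [261.9, 181.6], [267.5, 180.2], [263.6, 178.7], [269.3, 177.2], [265.4, 175.7]]
1.3 [[265.1, 182.7], [261.1, 181.5], [266.4, 179.6], [262.4, 178.4], [267.8, 176.5], [263.7, 175.3]]
1.4 [[264.3, 182.3], [260.2, 181.5], [265.2, 179.1], [261.1, 178.3], [266.2, 175.9], [262.0, 175.1]]
1.5 [[263.5, 182.0], [259.3, 181.5], [264.0, 178.8], [259.8, 178.2], [264.5, 175.5], [260.3, 174.9]]
1.57 [[263.0, 181.9], [258.7, 181.6], [263.1, 178.6], [258.9, 178.3], [263.3, 175.2], [259.0, 174.9]]
```

arm_command(plan=[[[0,0.015,0,0,0,0],[0,0.035,0,0,0,0],[0,0.055,0,0,0,0],[0,0.075,0,0,0,0],[0,0.095,0,0,0,0],[0,0.115,0,0,0,0],[0,0.13,0,0,0,0],[0,0.138,0,0,0,0]]])

```text
t: 5.62
tcp_pos: [488.7, 115.0, 164.0]
tcp_rot: [-0.049, 0.999, -0.0, 0.001]
ft_force: [3.3, -2.6, -0.4]
gripper_width: 13.3
grasp_force: 27.1
```

arm_command(plan=[[[0,0.002,0,0,0,0],[0,0.003,0,0,0,0],[0,0.003,0,0,0,0]]])

```text
t: 6.0
tcp_pos: [488.4, 116.6, 164.0]
tcp_rot: [-0.048, 0.999, -0.0, 0.0]
ft_force: [3.3, -3.6, 1.0]
gripper_width: 13.7
grasp_force: 27.2
```

Run:
```python
from h import *
from bench import manip
s=np.load("pics/s.npy")
q=manip.snapshot("side"); b=q["frame"]
b=cv2.resize(b[130:290,160:360],(600,480),interpolation=cv2.INTER_CUBIC)
cv2.imwrite("pics/e.png",b[:,:,::-1])
goto(manip,W(s,[(-110,70,250)])[0],180+np.degrees(s[2])); goto(manip,W(s,[(0,-70,200)])[0],90)
```

```text
at [488.5 116.7 164. ] t 6.05 shift [ 0.0158  0.0007 -0.086 ] turn [-0.     0.001 -0.002]
at [488.5 116.7 164. ] t 6.05 shift [-0.0945 -0.139  -0.0358] turn [0.000e+00 1.000e-03 1.667e+00]
```

View pics/e.png

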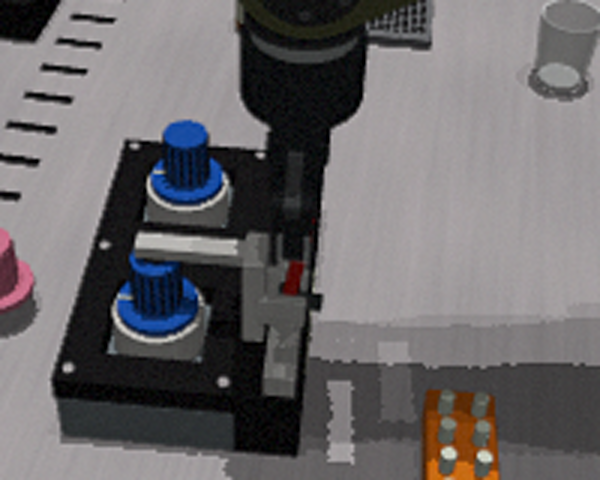

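The slide arm is now over cap B at (190,245), with the lever up. I'll nudge it against the stop, then release and rise.

arm_command(plan=[[[0,0.003,0,0,0,0],[0,0.003,0,0,0,0]]])

```text
t: 6.3
tcp_pos: [488.4, 117.7, 164.1]
tcp_rot: [-0.048, 0.999, -0.002, 0.0]
ft_force: [3.9, -22.1, 3.5]
gripper_width: 13.6
grasp_force: 28.5
```

arm_command(plan=[[[0,-0.001,0,0,0,0],[0,-0.001,0,0,0,0],[0,-0.001,0,0,0,0],[0,-0.001,-0.03,0,0,0],[0,-0.001,-0.07,0,0,0],[0,-0.001,-0.09,0,0,0],[0,-0.001,-0.09,0,0,0]]], grip=0.04)

```text
t: 7.18
tcp_pos: [488.2, 119.5, 254.8]
tcp_rot: [-0.049, 0.999, 0.0, 0.001]
ft_force: [-0.2, -0.3, -0.6]
gripper_width: 40.2
grasp_force: 0.0
```

Run:
```python
from h import *
from bench import manip
s=np.load("pics/s.npy")
goto(manip,W(s,[(0,-70,245)])[0],90)
q=manip.snapshot("side"); b=q["frame"].astype(int)
m=(b[...,0]>2*b[...,1])&(b[...,0]>2*b[...,2])&(b[...,0]>60)
m[:150]=0;m[235:]=0
ys,xs=np.nonzero(m[:,220:300])
for y in sorted(set(ys)): print(y,(xs[ys==y]+220).tolist(),end=" ")
D=np.load("pics/side0.npz")
for a in (1.1,1.2,1.3,1.4,1.5,1.57):
    P=W(s,[(-95-r*np.cos(a),70+7,100+r*np.sin(a)) for r in (20,40,80)]); print(a,proj(D,P).round(1).tolist())
```

```text
at [488.2 119.5 254.8] t 7.17 shift [-0.0943 -0.142   0.01  ] turn [0.002 0.002 1.668]
201 [261, 262, 263, 264] 202 [261, 262, 263, 264] 203 [261, 262, 263, 264] 204 [261, 262, 263, 264] 205 [260, 261, 262, 263, 264] 206 [260, 261, 262, 263] 207 [260, 261, 262, 263] 208 [260, 261, 262, 263] 209 [259, 260, 261, 262, 263] 210 [259, 260, 261, 262] 211 [259, 260, 261, 262] 212 [259, 260, 261, 262] 213 [258, 259, 260, 261, 262] 214 [258, 259, 260, 261] 215 [258, 259, 260, 261] 216 [257, 258, 259, 260, 261] 217 [257, 258, 259, 260] 218 [257, 258, 259, 260] 219 [256, 257, 258, 259, 260] 220 [256, 257, 258, 259, 260] 221 [256, 257, 258, 259, 260] 222 [256, 257, 258, 259] 223 [255, 256, 257, 258, 259] 224 [255, 256, 257, 258, 259] 225 [255, 256, 257, 258] 226 [255, 256, 257, 258] 227 [255, 256, 257, 258] 1.1 [[260.9, 225.3], [265.6, 219.6], [275.6, 207.6]]
1.2 [[260.0, 224.9], [263.9, 218.9], [272.0, 206.2]]
1.3 [[259.1, 224.6], [262.1, 218.3], [268.2, 205.0]]
1.4 [[258.2, 224.4], [260.2, 217.9], [264.4, 204.0]]
1.5 [[257.3, 224.3], [258.3, 217.6], [260.4, 203.4]]
1.57 [[256.6, 224.2], [256.9, 217.4], [257.6, 203.1]]
```

The slide hit its stop (22 N) and the lever reads about 1.43 rad. Next, over cap A.

arm_command(plan=[[[-0.012,-0.018,0,0,0,0.18],[-0.024,-0.036,0,0,0,0.36],[-0.036,-0.054,0,0,0,0.54],[-0.048,-0.072,0,0,0,0.72],[-0.06,-0.09,0,0,0,0.9],[-0.072,-0.108,0,0,0,1.08],[-0.084,-0.126,0,0,0,1.26],[-0.0943,-0.142,0,0,0,1.44]]], grip=0.07)

```text
t: 8.22
tcp_pos: [595.6, -13.4, 251.8]
tcp_rot: [0.624, 0.781, -0.001, -0.001]
ft_force: [-0.3, -0.3, 0.5]
gripper_width: 70.2
grasp_force: 0.0
```

arm_command(plan=[[[0,0,0,0,0,0.18],[0,0,0,0,0,0.228],[0,0,0,0,0,0.228]]])

```text
t: 8.6
tcp_pos: [595.2, -12.8, 252.2]
tcp_rot: [0.707, 0.707, -0.001, -0.001]
ft_force: [-0.5, 0.2, -0.8]
gripper_width: 69.7
grasp_force: 0.0
```

Run:
```python
from h import *
from bench import manip
s=np.load("pics/s.npy")
p=manip.snapshot("scene"); c=dict(K=p["intrinsics"],r=p["rvec"],t=p["tvec"])
q=manip.snapshot("side"); cs=dict(K=q["intrinsics"],r=q["rvec"],t=q["tvec"])
P=W(s,[(0,-70,130),(0,70,130)])
o=[]
for k,pic,x0,y0 in ((c,p,235,165),(cs,q,185,150)):
    im=pic["frame"].copy()
    for x in proj(k,P): im[int(round(x[1])),int(round(x[0]))]=(0,255,0)
    o.append(cv2.resize(im[y0:y0+100,x0:x0+100],(400,400),interpolation=cv2.INTER_NEAREST))
cv2.imwrite("pics/f.png",np.hstack(o)[:,:,::-1])
goto(manip,W(s,[(0,-70,107)])[0],90)
```

```text
at [595.3 -12.8 252.9] t 8.7 shift [0.0002 0.0008 0.1459] turn [-0.001 -0.     0.001]
```

View pics/f.png

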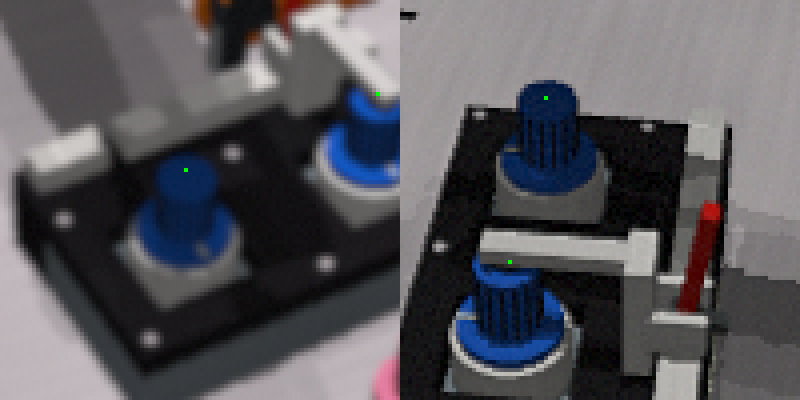

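Both views show the predicted top centre (left (186,170), right (545,97)) on cap A's top, with the arm clear of it. Descending to grasp.

arm_command(plan=[[[0,0.0005,0.05,0,0,0],[0,0.0008,0.1,0,0,0],[0,0.0008,0.13,0,0,0],[0,0.0008,0.145,0,0,0],[0,0.0008,0.145,0,0,0]]])

```text
t: 9.32
tcp_pos: [596.2, -12.9, 108.4]
tcp_rot: [0.707, 0.707, -0.0, -0.0]
ft_force: [0.1, -0.9, 0.2]
gripper_width: 69.9
grasp_force: 0.0
```

arm_command(plan=[[[0,0,0,0,0,0],[0,0,0,0,0,0],[0,0,0,0,0,0],[0,0,0,0,0,0]]], grip=0.02, squeeze=50)

```text
t: 9.82
tcp_pos: [596.9, -12.9, 110.3]
tcp_rot: [0.707, 0.707, 0.001, 0.001]
ft_force: [-0.1, 0.9, 6.7]
gripper_width: 35.0
grasp_force: 49.6
```

arm_command(plan=[[[0,0,0,0,0,0.1],[0,0,0,0,0,0.2],[0,0,0,0,0,0.3],[0,0,0,0,0,0.3]]])

```text
t: 10.32
tcp_pos: [597.1, -13.1, 110.3]
tcp_rot: [0.805, 0.593, 0.001, 0.001]
ft_force: [0.3, -1.2, 6.0]
gripper_width: 34.6
grasp_force: 49.7
```

Run:
```python
from bench import manip
s=manip.sense(); print(s["torque"],s["ft_force"],s["tcp_rot"],s["joint_pos"])
```

```text
[-0.10439667  0.01656096  0.003522  ] [ 0.32021516 -1.15801023  5.95564648] [0.80528138 0.59289113 0.00100617 0.00099692] [-8.32239775e-02  5.39909453e-01  1.51362004e+00 -2.01370063e-04
  1.08523594e+00  2.18375966e-01]
```

arm_command(plan=[[[0,0,0,0,0,0.14],[0,0,0,0,0,0.28],[0,0,0,0,0,0.42],[0,0,0,0,0,0.56],[0,0,0,0,0,0.7],[0,0,0,0,0,0.84],[0,0,0,0,0,0.98],[0,0,0,0,0,0.98]]])

```text
t: 11.32
tcp_pos: [597.7, -13.5, 110.5]
tcp_rot: [0.99, 0.144, 0.002, 0.001]
ft_force: [4.7, -2.8, 2.8]
gripper_width: 34.6
grasp_force: 49.7
```

Run:
```python
from bench import manip
import cv2,numpy as np
s=manip.sense(); print(s["torque"],s["ft_force"],s["tcp_rot"])
o=[]
for n,x0,y0 in (("scene",235,165),("side",185,150)):
    o.append(cv2.resize(manip.snapshot(n)["frame"][y0:y0+100,x0:x0+100],(400,400),interpolation=cv2.INTER_CUBIC))
cv2.imwrite("pics/g.png",np.hstack(o)[:,:,::-1])
```

```text
[-0.64133904 -0.94842667 -0.00993161] [ 4.72126866 -2.83826026  2.80538116] [9.89612391e-01 1.43741673e-01 2.22413429e-03 8.36984377e-04]
```

View pics/g.png

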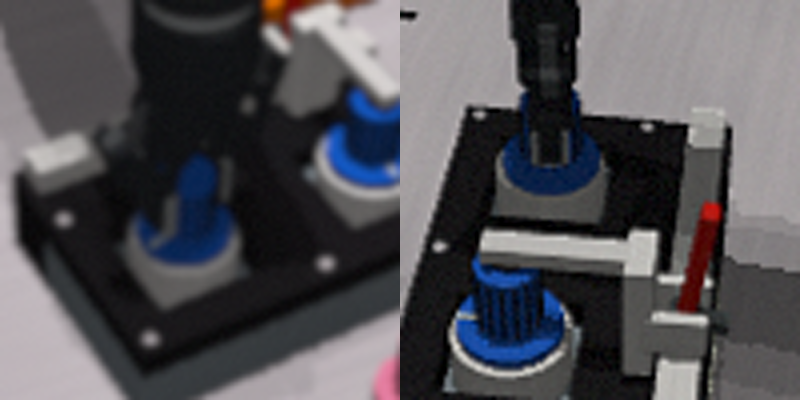

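The flange mark has moved from (202,243) to about (155,240) in the scene crop, and the torque about the axis stays near zero, so the cap turned. I'll lift gently and check the force.

arm_command(plan=[[[0,0,-0.003,0,0,0],[0,0,-0.006,0,0,0],[0,0,-0.008,0,0,0]]])

```text
t: 11.8
tcp_pos: [596.4, -13.0, 117.3]
tcp_rot: [0.989, 0.145, 0.0, 0.0]
ft_force: [0.1, -1.7, -2.3]
gripper_width: 34.9
grasp_force: 51.1
```

arm_command(plan=[[[0,0,-0.01,0,0,0],[0,0,-0.025,0,0,0],[0,0,-0.045,0,0,0],[0,0,-0.065,0,0,0],[0,0,-0.082,0,0,0],[0,0,-0.093,0,0,0],[0,0,-0.093,0,0,0],[0,0,-0.093,0,0,0]]])

```text
t: 12.8
tcp_pos: [596.0, -12.9, 209.1]
tcp_rot: [0.989, 0.145, -0.001, -0.0]
ft_force: [-0.1, 0.5, -2.6]
gripper_width: 34.6
grasp_force: 51.1
```

Run:
```python
from bench import manip
import cv2,numpy as np
s=manip.sense(); print(s["ft_force"],s["tcp_pos"],s["grasp_force"],s["gripper_width"])
o=[]
for n,x0,y0 in (("scene",235,145),("side",185,130)):
    o.append(cv2.resize(manip.snapshot(n)["frame"][y0:y0+120,x0:x0+100],(400,480),interpolation=cv2.INTER_CUBIC))
cv2.imwrite("pics/i.png",np.hstack(o)[:,:,::-1])
```

```text
[-0.12295581  0.51775402 -2.56079592] [596.04939034 -12.86910504 209.05444817] 51.122737526893616 34.632416427011066
```

View pics/i.png

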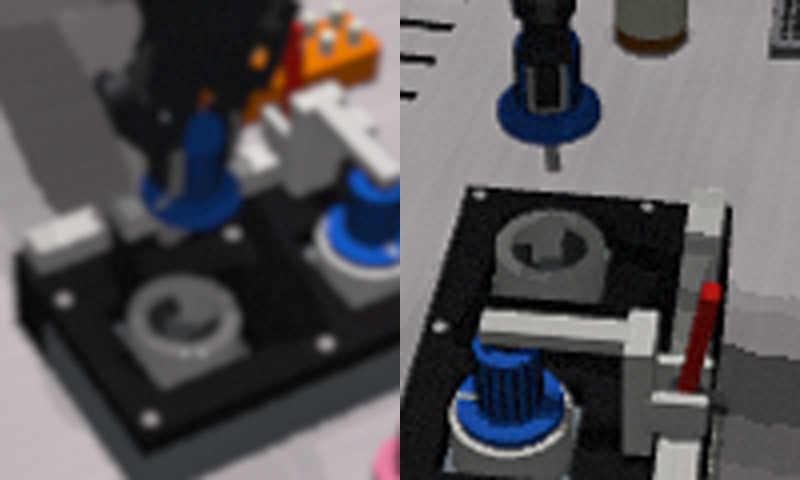

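Cap A is held upright about 10 cm above its open neck, left crop (190,200) and right crop (548,105). Cap B is still closed under the arm and the lever is up.

```bash
python3 -c "
from bench import manip
print(manip.hand_in())"
```

```text
the job is handed in; nothing more can be done
None
```

The job is handed in at about 13 s on the robot's clock: lever up (about 1.43 rad), slide at its far stop over cap B, and cap A unscrewed and held upright about 10 cm above its neck. In the last pictures cap B was still closed, but I did not re-measure the surrounding labware, and no verdict came back.

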